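# Refit the battery cover of an electronic door lock

## Robot

A 7-joint arm with a two-finger parallel gripper is mounted at the origin on a cart in front of the work surface, level with it; the furniture and walls round the work are solid. World frame = base frame: x ahead of the robot, y to its left, z up, the work surface at z = 0. Lengths are in m, angles in rad, forces in N, time in s.
With the tool pointing down it reaches from about 0.35 to 0.9 m from the base axis. Payload 8.1 kg.
Tool frame: the origin (TCP) lies at the very end of the fingers, on their centre line; the grasp point (between the pads) lies 19 mm behind it; z points along the fingers, y is the line along which they close (so a half turn about z gives the same grasp; the last joint's range is limited). The gripper opens to 92 mm and grips with 3 to 60 N. Pads are 19 mm wide; open, the fingers measure 130 mm over their backs; the gripper's body (75 mm by 190 mm) begins 47 mm behind the grasp point.
Start: joints at [1.137, 0.434, 0.025, 1.573, -0.012, 1.134, -0.075], TCP at [0.203, -0.591, 0.227] pointing down, gripper open.
Joint ranges: [-2.62, 2.62], [-0.44, 2.09], [-1.27, 1.32], [0.08, 2.57], [-1.32, 4.46], [0.12, 2], [-2.74, 2.74]. Speed limits (rad/s): [2.22, 2.22, 3.01, 3.01, 3.14, 3.14, 3.14].

## Interface

Orientations are given as a rotation vector (axis times angle).
In Python, from cell import readout, cams, job gives the robot as it stands.
- The arm moves only by the tool drive_tool, never from a script. Its argument "commands" is a list of rows, each a list of 3 entries, a list of its own where there are three numbers: the turn, a rotation vector about the tool's x, y, z in rad, then the shift along the tool's x, y, z in cm, then the gripper's target within -1 to 1 (fully open at 1, half-way at 0, shut at -1). A call has 1 to 20 rows; each row is the pose to reach, as a shift and turn from the pose commanded when the call began, along the tool's axes at that moment; what a row does not reach only later rows make up. A row lasts 1/12 s, in which the tool goes at most 41.7 mm and 7.16 degrees, less where a joint would pass 70% of its speed; a pose out of reach is approached as far as the arm can. A call with a gripper value outside its range is refused whole. The fingers move at their own pace and stop on an object; "newtons" is the grip in N (left out, the last holds). Time passes only in rows, so rows that repeat a pose let the fingers close. It gives the time, the measured TCP pose, the force, the opening and the grip force at its end, in the units of the state.
- readout.observe(): the state, without advancing time (a new reading comes with each control period).
- cams.get_image(name): name is "scene" or "side" or "wrist"; returns the picture (384x512x3 uint8, blue, green, red); there is no depth.
- cams.camera_info(name): a dict with "camera_matrix" (3x3 intrinsics, pixels), "k1" (the pictures are not rectified: a ray, as slopes to the right and down, at radius r is drawn at 1 + k1 r^2 times it, then the intrinsics apply), "R" (3x3) and "t" (3): a world point X has camera coordinates R X + t. Camera axes: x right, y down, z forward; pixel columns grow to the right and rows downward; lengths in m; the calibration is good to about 2 mm. A picture is of the moment at which its call begins: read the wrist's pose just before it. camera_info takes no time and is no camera call; for the wrist camera it gives the pose at the moment of the call.
- job.sign_off(): hands the job in; it is judged then, once.
The state is a dict: "clock": time; "joints": joint angles; "dq": joint speeds; "joint_efforts": joint torques, N m; "position": TCP position; "ee_rot": TCP orientation; "force": force on the tool from outside, world axes, zero at the start; "ft_torque": the same for the moment, N m; "width": opening from 0.0 (shut) to 1.0 (fully open); "gripper_force": force on a finger pad.
Only numpy, scipy, OpenCV 4.12 (cv2) and the standard library are available. Lean on these libraries where they do the work, as an engineer would, in place of code of your own. Each camera call takes 0.05 s, during which the arm holds its last target. There are 200 camera calls.

## Task

The cells of the electronic door lock have been changed; put its battery cover back on. Hook the cover's front lip into the slot under the bridge at the end of the battery bay, swing the cover down and press its rear end gently until the sprung catch snaps over it and the cover lies flat and flush, then let go. The cover is thin plastic, so do not force it, and do not push the other things on the bench about.

Things in the scene. Friction and masses are not known exactly. Their poses are not given: they have to be found in the camera images.
- lock_unit: Grey inside unit of an electronic door lock (200 x 54 x 24 mm) screwed on a white piece of door (270 x 110 x 40 mm) lying flat; immovable. Origin: middle of the door piece's underside, z up; x runs along the unit from the hooking end (-x) to the thumbturn end (+x). Flat top at z = 64 mm. The open bay with four cells lies between the bridge's inner face (x = -88) and the catch housing (x = +34).
- battery_cover: Grey shell, open below, 126.5 x 50 x 14 mm, 60 g, right way up. Origin: mid length and width, at the skirts' lower edges (z = 0 on the bench); x from front lip (-x) to rear (+x). Top plate 3 mm thick, x = -59.5 to 53.5. Grip the side skirts (y = +-25, x = -54 to 50, 14 mm high). Fitted, its axes match the unit's, origin at x = -27, y = 0, z = 50 mm of the unit.
- lip_tip (a point): Point on the cover: middle of the front lip's tip (x = -67, y = 0, z = 8.7 mm of the cover). The lip is 26 mm wide, 3 mm thick (z = 7.2 to 10.2 mm) and stands 7.5 mm out from the cover's front edge.
- cover_top (a point): Point on the cover: middle of its flat top (x = 0, y = 0, z = 14 mm of the cover). The plate comes to rest on the bay's two side walls (outer faces y = +-20.5, x = -70 to 24, tops z = 61 mm of the unit), and the skirts (2.5 mm thick) straddle these walls with 2 mm of play on each side, already while the lip is being hooked.
- press_spot (a point): Point on the cover's top where to press: on the ribs near its rear end (x = 39, y = 0, z = 14 mm of the cover). Behind it a thin ledge, 24 mm wide and 3 mm thick (z = 6.8 to 9.8 mm), reaches to x = 59.5 mm of the cover; the catch snaps over it.
- slot (a point): Point on the unit, axes as the unit's: lower inner edge of the bridge, middle (x = -88, y = 0, z = 60.8 mm of the unit). The slot lies below it and to -x: 27.8 mm wide, 5.4 high, 10 deep; the bridge above is 3.2 mm thick. The lip slides in towards -x with the cover slanting 8 to 15 degrees, rear up, until the cover's front edge meets the bridge; then swing down. Fitted, the lip is 5 to 8 mm deep.
- catch (a joint): Sprung catch at the other end of the bay: black bevelled nose, 14 mm wide. 0 = home, grows to 0.008 m as it is pushed back to +x. Home, its nose reaches x = 28.5 mm of the unit, with a 45 degree bevel from z = 62 to 66.6 mm. The descending ledge pushes it back about 4 mm, then it springs home over it: 4 to 10 N on the press spot. More than 20 N between cover and lock cracks the cover.
- padlock_brass: Bystander: brass padlock, 68 x 45 x 19 mm, lying flat; it and the battery cover lie on either side of the lock unit, either way round. Origin: middle of its underside.
- cylinder_a: Bystander: nickel-plated lock cylinder, 44 x 72 x 17 mm, lying behind the lock unit. Origin: middle of its underside.
- mug_1: Bystander: white spotted mug with handle, 82 x 117 x 91 mm, standing at the right behind the lock unit. Origin: middle of its underside.
- screwdriver_black: Bystander: screwdriver with a black handle, 161 mm long, 25 mm thick, lying at the right near the bench's front edge. Origin: middle of its underside.
Things that resemble listed ones, but are neither listed nor needed, are in the scene too. Of the things shaped like the battery_cover, the grey one is meant.

How it is judged:
By the outcome, as a careful person would: the job done as asked, in the order asked, and still so for the second after the job is handed in, with the robot touching nothing.
It also fails if it takes over 54 s, if anything falls off the work surface, if the arm or the gripper's body presses on something with over 40 N, if the wrist force passes 120 N, or if a joint passes its speed limit or range.

## Working session

There is one attempt and no reset: what is moved stays moved. The work goes in short steps, Python scripts to look and compute and a tool call to move; the robot and the scene stay as the last step left them, time stands still between calls to the robot, and variables do not carry over. Pictures are saved under pics/ and viewed, at most 10 in all, crops included, and the job is handed in when it is done.

Besides the shell and the picture viewer there is one more tool, called after "Request:" as a command line: name --argument value ..., lists and objects as JSON in quotes. drive_tool: Moves the arm, as the interface text tells. Its arguments: {"type":"object","properties":{"commands":{"type":"array"},"newtons":{"type":"number"}},"required":["commands"]}

```bash
ls; mkdir -p pics; python3 - <<'E'
from cell import readout,cams
import cv2,numpy as np
s=readout.observe();print({k:np.round(v,3).tolist() for k,v in s.items()})
a=[cams.get_image(n) for n in("scene","side")]
cv2.imwrite("pics/a.png",a[0]);cv2.imwrite("pics/b.png",a[1])
for n in("scene","side","wrist"):print(n,{k:np.round(v,3).tolist() for k,v in cams.camera_info(n).items()})
E
```

```text
pics
{'clock': 0.0, 'joints': [1.137, 0.435, 0.025, 1.574, -0.012, 1.134, -0.075], 'dq': [0.001, -0.001, 0.001, -0.001, 0.001, 0.001, -0.001], 'joint_efforts': [0.001, -66.785, 0.985, -31.446, -0.06, 0.043, 0.0], 'position': [0.203, -0.591, 0.226], 'ee_rot': [-3.097, -0.517, 0.001], 'force': [-0.24, 0.481, 0.065], 'ft_torque': [-0.0, 0.055, 0.054], 'gripper_force': 0.0, 'width': 0.997}
scene {'camera_matrix': [[390.165, 0.0, 250.783], [0.0, 390.165, 192.164], [0.0, 0.0, 1.0]], 'k1': 0.034, 'R': [[-0.475, -0.88, 0.001], [-0.612, 0.33, -0.719], [0.633, -0.341, -0.695]], 't': [0.193, 0.408, 0.865]}
side {'camera_matrix': [[386.239, 0.0, 257.511], [0.0, 386.239, 191.107], [0.0, 0.0, 1.0]], 'k1': -0.056, 'R': [[-0.885, -0.466, -0.019], [-0.242, 0.493, -0.836], [0.399, -0.735, -0.548]], 't': [0.438, 0.229, 0.775]}
wrist {'camera_matrix': [[314.49, 0.0, 254.437], [0.0, 314.49, 195.63], [0.0, 0.0, 1.0]], 'k1': 0.01, 'R': [[0.326, -0.945, -0.002], [-0.905, -0.312, 0.29], [-0.275, -0.092, -0.957]], 't': [-0.625, -0.038, 0.392]}
```

View pics/a.png

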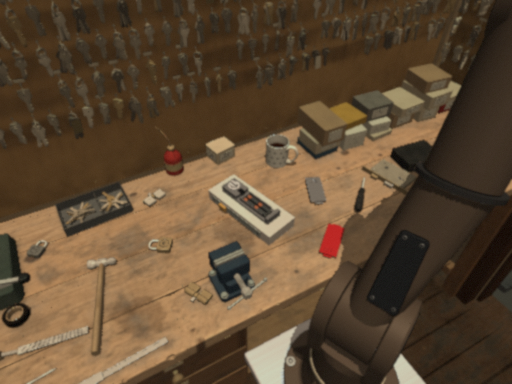

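View pics/b.png

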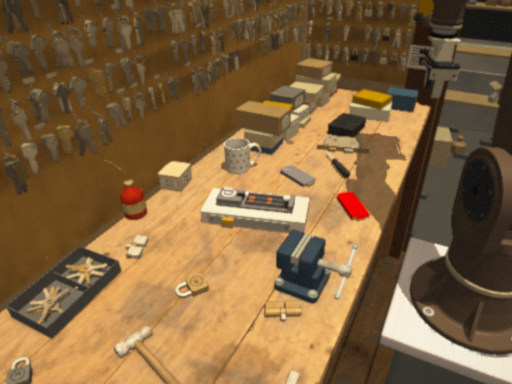

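Scene: cover grey at about (316,190), lock on white door piece with corners (210,188), (293,215), thumbturn at (234,187). Side: cover at (297,175), lock at (255,208), thumbturn at left (222,197). Let me get rough positions.

```bash
cat > h.py <<'E'
import numpy as np,cv2
from scipy.spatial.transform import Rotation as Ro
from cell import readout,cams
def ray(ci,p):
    K=np.array(ci["camera_matrix"]);d=(np.array(p,float)-K[:2,2])/K[0,0]
    u=d.copy()
    for _ in range(20):u=d/(1+ci["k1"]*(u@u))
    R=np.array(ci["R"]);t=np.array(ci["t"])
    return -R.T@t,R.T@np.append(u,1)
def onz(ci,p,z):
    o,d=ray(ci,p);return o+d*(z-o[2])/d[2]
def proj(ci,X):
    c=np.array(ci["R"])@np.array(X)+ci["t"];u=c[:2]/c[2];K=np.array(ci["camera_matrix"])
    return u*(1+ci["k1"]*(u@u))*K[0,0]+K[:2,2]
def togo(pos,R):
    "turn (rad) and shift (cm) in tool axes from the present pose"
    s=readout.observe();R0=Ro.from_rotvec(s["ee_rot"])
    return (R0.inv()*R).as_rotvec().round(4),(R0.inv().apply(np.array(pos)-s["position"])*100).round(2)
E
python3 - <<'E'
from h import *
a=cams.camera_info("scene");b=cams.camera_info("side")
for n,p in dict(cover=(316,190),d1=(210,188),d2=(230,178),d3=(293,215),d4=(272,238)).items():print(n,onz(a,p,.014 if n=='cover' else .04).round(3))
for n,p in dict(cover=(297,175),d1=(203,212),d2=(215,190),d3=(309,197),d4=(306,222),tt=(222,197)).items():print(n,onz(b,p,.014 if n=='cover' else .04).round(3))
w=cams.camera_info("wrist");s=readout.observe()
print("cam in tool",Ro.from_rotvec(s["ee_rot"]).inv().apply(-np.array(w["R"]).T@w["t"]-s["position"]), (np.array(w["R"])@Ro.from_rotvec(s["ee_rot"]).as_matrix()).round(3))
for n,i,(x0,y0,x1,y1) in(("c","scene",(190,150,350,270)),("d","side",(190,130,350,250))):
    cv2.imwrite(f"pics/{n}.png",cv2.resize(cams.get_image(i)[y0:y1,x0:x1],None,fx=5,fy=5,interpolation=3))
E
```

```text
cover [ 0.503 -0.294  0.014]
d1 [0.65  0.017 0.04 ]
d2 [ 0.663 -0.06   0.04 ]
d3 [ 0.426 -0.153  0.04 ]
d4 [ 0.38  -0.053  0.04 ]
cover [ 0.511 -0.29   0.014]
d1 [0.639 0.026 0.04 ]
d2 [ 0.668 -0.075  0.04 ]
d3 [ 0.421 -0.157  0.04 ]
d4 [ 0.388 -0.052  0.04 ]
tt [ 0.632 -0.054  0.04 ]
cam in tool [ 0.07784631  0.00096182 -0.15860316] [[ 0.001  1.     0.001]
 [-0.957  0.001 -0.29 ]
 [-0.29  -0.001  0.957]]
```

View pics/c.png

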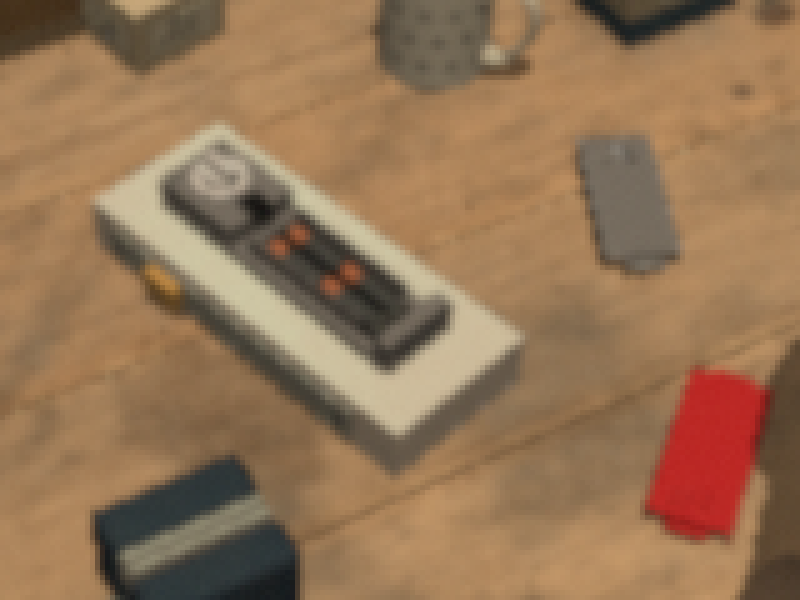

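Crop shows lock with thumbturn at upper left and bridge at lower right; grey cover's lip points down (crop 630,265 → px 316,203), ribs on top at (312,178). So its heading is close to the lock's. I'll look from close above.

```bash
cat >> h.py <<'E'
def down(yaw): # tool x at yaw (deg), pointing down
    return Ro.from_euler('z',yaw,degrees=True)*Ro.from_euler('x',180,degrees=True)
E
python3 - <<'E'
from h import *
a=cams.camera_info("scene")
l=onz(a,(316,203.5),.009);r=onz(a,(312.5,178),.014);d=r-l
print(l,r,y:=np.degrees(np.arctan2(d[1],d[0])))
print(togo((.507,-.292,.16),down(y)),togo((.507,-.292,.16),down(y+180)),togo((.507,-.292,.16),down(18)))
E
```

```text
[ 0.45645823 -0.26122582  0.009     ] [ 0.55710881 -0.3171401   0.014     ] -29.05342303842983
(array([-8.000e-04,  5.000e-04,  8.377e-01]), array([ 38.47, -18.39,   6.64])) (array([-6.0000e-04, -1.0000e-03, -2.3039e+00]), array([ 38.47, -18.39,   6.64])) (array([-0.0009,  0.0001,  0.0165]), array([ 38.47, -18.39,   6.64]))
```

Request:
drive_tool --commands '[[[0,0,0.4],[19,-9,3],1],[[0,0,0.838],[38.5,-18.4,6.6],1],[[0,0,0.838],[38.5,-18.4,6.6],1],[[0,0,0.838],[38.5,-18.4,6.6],1],[[0,0,0.838],[38.5,-18.4,6.6],1],[[0,0,0.838],[38.5,-18.4,6.6],1],[[0,0,0.838],[38.5,-18.4,6.6],1],[[0,0,0.838],[38.5,-18.4,6.6],1],[[0,0,0.838],[38.5,-18.4,6.6],1],[[0,0,0.838],[38.5,-18.4,6.6],1],[[0,0,0.838],[38.5,-18.4,6.6],1],[[0,0,0.838],[38.5,-18.4,6.6],1],[[0,0,0.838],[38.5,-18.4,6.6],1],[[0,0,0.838],[38.5,-18.4,6.6],1],[[0,0,0.838],[38.5,-18.4,6.6],1],[[0,0,0.838],[38.5,-18.4,6.6],1]]'

```text
clock: 1.53
position: [0.5064, -0.2936, 0.161]
ee_rot: [3.039, -0.792, 0.0]
force: [-0.7, 0.1, -0.1]
width: 0.997
gripper_force: 0.0
```

```bash
python3 - <<'E'
from h import *
s=readout.observe();print(s["clock"],s["position"],s["ee_rot"])
i=cams.get_image("wrist");cv2.imwrite("pics/e.png",cv2.resize(i,None,fx=1.5,fy=1.5));cv2.imwrite("pics/e_raw.png",i)
E
```

```text
1.5333 [ 0.50637141 -0.29358518  0.16098655] [ 3.03944758e+00 -7.92092015e-01  2.09658583e-04]
```

View pics/e.png

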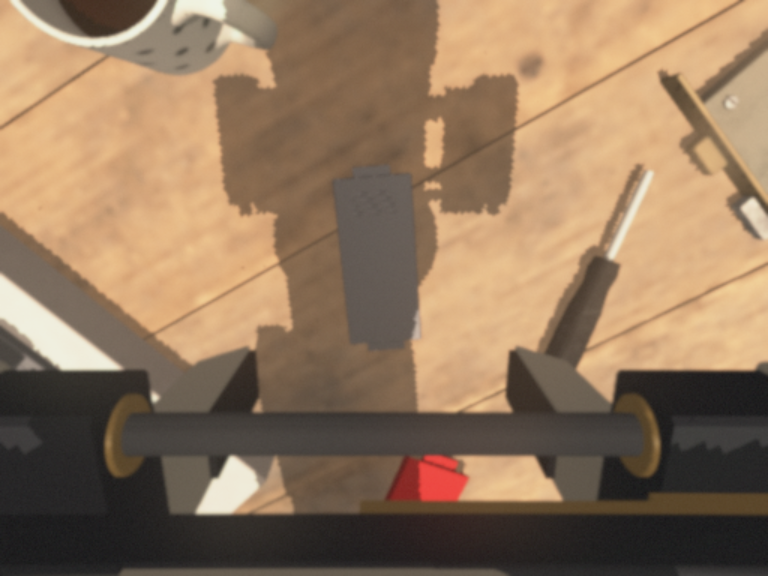

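Wrist view (1.5x): cover from (333,180) to (418,345), ribs at the top, lip at the bottom (388,347). Mug handle nearby at (250,25). Measure it by mask.

```bash
cat > cov.py <<'E'
from h import *
w=cams.camera_info("wrist")
i=cv2.imread("pics/e_raw.png");h=cv2.cvtColor(i,cv2.COLOR_BGR2HSV)
print(h[160:180:9,240:270:10].reshape(-1,3).tolist(),h[190,210].tolist())
m=((h[...,1]<55)&(h[...,2]<140)).astype(np.uint8)
m[:100]=0;m[240:]=0;m[:,:200]=0;m[:,300:]=0
m=cv2.morphologyEx(m,cv2.MORPH_OPEN,np.ones((3,3)))
c=max(cv2.findContours(m,0,1)[0],key=cv2.contourArea)[:,0]
P=np.array([onz(w,p,.014)[:2] for p in c])
cc,sz,an=cv2.minAreaRect((P*1000).astype(np.float32));print("rect",cc,sz,an)
# axis frame: profile
yaw=an if sz[0]>sz[1] else an-90
yaw=(yaw+90)%180-90
u=np.array([np.cos(np.radians(yaw)),np.sin(np.radians(yaw))]);v=np.array([-u[1],u[0]])
print("yaw",yaw);Q=np.c_[(P*1000-cc)@u,(P*1000-cc)@v]
for a in range(-65,66,10):
    k=Q[abs(Q[:,0]-a)<5]
    if len(k):print(a,k[:,1].min().round(1),k[:,1].max().round(1))
print("tcp px",proj(w,readout.observe()["position"]))
cv2.imwrite("pics/m.png",m*255)
E
python3 cov.py
```

```text
[[11, 36, 98], [13, 40, 103], [12, 37, 104], [12, 38, 100], [15, 35, 102], [12, 38, 102], [14, 39, 99], [11, 41, 99], [15, 40, 102]] [14, 100, 130]
rect (513.9550170898438, -296.18939208984375) (48.29212188720703, 123.06019592285156) 65.51454162597656
yaw -24.485458374023438
-65 -10.5 10.6
-55 -18.5 23.7
-45 -21.1 23.8
-35 -22.9 24.0
-25 -23.2 24.0
-15 -23.8 24.0
-5 -23.7 24.0
5 -23.9 24.1
15 -24.0 24.1
25 -24.1 24.0
35 -24.1 24.1
45 -23.9 24.1
55 -24.0 23.6
65 -10.6 10.2
tcp px [252.30039449 248.41510283]
```

```bash
python3 - <<'E'
from h import *
print(togo((.5174,-.2978,.05),down(-24.5)),togo((.5174,-.2978,.004),down(-24.5)))
E
```

```text
(array([ 0.0004, -0.0003, -0.0819]), array([ 1.16, -0.15, 11.1 ])) (array([ 0.0004, -0.0003, -0.0819]), array([ 1.16, -0.15, 15.7 ]))
```

Request:
drive_tool --commands '[[[0,0,-0.082],[1.2,-0.15,4],1],[[0,0,-0.082],[1.2,-0.15,8],1],[[0,0,-0.082],[1.2,-0.15,11],1],[[0,0,-0.082],[1.2,-0.15,13],1],[[0,0,-0.082],[1.2,-0.15,14.5],1],[[0,0,-0.082],[1.2,-0.15,15.5],1],[[0,0,-0.082],[1.2,-0.15,15.7],1],[[0,0,-0.082],[1.2,-0.15,15.7],1],[[0,0,-0.082],[1.2,-0.15,15.7],1]]' --newtons 12

```text
clock: 2.33
position: [0.5191, -0.2972, 0.0047]
ee_rot: [3.07, -0.664, 0.002]
force: [0.5, 0.2, 0.0]
width: 1.003
gripper_force: 0.0
```

Request:
drive_tool --commands '[[[0,0,0],[0,0,0],0.3],[[0,0,0],[0,0,0],-0.2],[[0,0,0],[0,0,0],-0.4],[[0,0,0],[0,0,0],-0.4],[[0,0,0],[0,0,0],-0.4],[[0,0,0],[0,0,0],-0.4],[[0,0,0],[0,0,0],-0.4],[[0,0,0],[0,0,0],-0.4],[[0,0,0],[0,0,0],-0.4],[[0,0,0],[0,0,0],-0.4]]' --newtons 15

```text
clock: 3.17
position: [0.5186, -0.2966, 0.0038]
ee_rot: [3.071, -0.663, 0.0]
force: [-1.0, 0.7, 1.7]
width: 0.541
gripper_force: 15.0
```

```bash
python3 - <<'E'
from h import *
print(togo((.513,-.202,.2),down(18)))
E
```

```text
(array([ 0.    , -0.    , -0.7395]), array([ -4.41,  -8.39, -19.62]))
```

Request:
drive_tool --commands '[[[0,0,0],[0,0,-2],-0.4],[[0,0,0],[0,0,-5],-0.4],[[0,0,0],[0,0,-9],-0.4],[[0,0,-0.1],[0,0,-13],-0.4],[[0,0,-0.2],[-1,-2,-17],-0.4],[[0,0,-0.3],[-2,-4,-19.6],-0.4],[[0,0,-0.4],[-3,-6,-19.6],-0.4],[[0,0,-0.5],[-4.4,-8.4,-19.6],-0.4],[[0,0,-0.6],[-4.4,-8.4,-19.6],-0.4],[[0,0,-0.7],[-4.4,-8.4,-19.6],-0.4],[[0,0,-0.74],[-4.4,-8.4,-19.6],-0.4],[[0,0,-0.74],[-4.4,-8.4,-19.6],-0.4],[[0,0,-0.74],[-4.4,-8.4,-19.6],-0.4],[[0,0,-0.74],[-4.4,-8.4,-19.6],-0.4],[[0,0,-0.74],[-4.4,-8.4,-19.6],-0.4]]'

```text
clock: 4.42
position: [0.5131, -0.202, 0.1996]
ee_rot: [-3.103, -0.49, 0.0]
force: [-0.4, -0.4, 0.0]
width: 0.546
gripper_force: 15.0
```

```bash
python3 - <<'E'
from h import *
s=readout.observe();print(s["clock"],s["position"],s["ee_rot"],s["force"],s["width"])
i=cams.get_image("wrist");cv2.imwrite("pics/f.png",cv2.resize(i,None,fx=1.5,fy=1.5));cv2.imwrite("pics/f_raw.png",i)
E
```

```text
4.4167 [ 0.51307301 -0.20203367  0.19962862] [-3.10312823e+00 -4.90009110e-01  3.53776097e-04] [-0.35954509 -0.38687416  0.01895953] 0.5459236815981976
```

View pics/f.png

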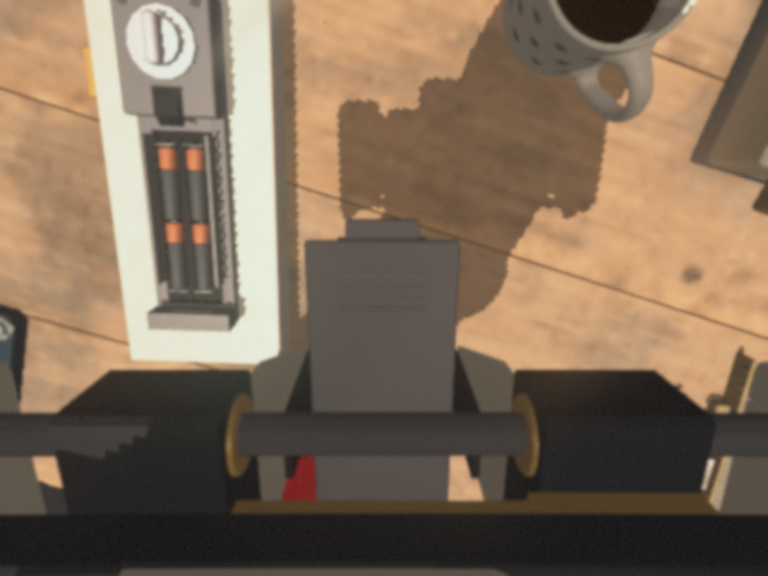

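Wrist view (1.5x): door end edge at y≈360 from x=130 to 280; bridge block (150–240, 305–328); catch (168,105). The held cover is square in the fingers, rear ledge up at (383,225). Measure edges.

```bash
cat > lock.py <<'E'
from h import *
w=cams.camera_info("wrist")
i=cv2.imread("pics/f_raw.png");h=cv2.cvtColor(i,cv2.COLOR_BGR2HSV).astype(int)
print([h[230,c].tolist() for c in (100,140,170,184,188,192,196)],"bridge",h[210,130].tolist(),h[215,130].tolist())
white=(h[...,1]<50)&(h[...,2]>185)
L=[];R=[]
for r in range(15,225,3):
    k=np.flatnonzero(white[r,50:200])+50
    if len(k)>5:L.append(onz(w,(k[0]-.5,r),.04)[:2]*1000);R.append(onz(w,(k[-1]+.5,r),.04)[:2]*1000)
E_=[]
for c in range(95,180,3):
    k=np.flatnonzero(white[:300,c])
    if len(k)>3:E_.append(onz(w,(c,k[-1]+.5),.04)[:2]*1000)
def line(P):
    P=np.array(P,np.float32);vx,vy,x,y=cv2.fitLine(P,cv2.DIST_HUBER,0,.01,.01).ravel();
    d=np.array([vx,vy]);return d*np.sign(d[0]),np.array([x,y]),np.std((P-[x,y])@[-vy,vx])
(dl,pl,sl),(dr,pr,sr),(de,pe,se)=map(line,(L,R,E_))
an=lambda d:np.degrees(np.arctan2(d[1],d[0]))
print("yaw L,R,E",an(dl),an(dr),an(de),"std",sl,sr,se)
d=dl+dr;d/=np.linalg.norm(d);n=np.array([-d[1],d[0]])
print("width",(pl-pr)@n)
m=(pl+pr)/2; ex=pe@d; c=d*(ex+135)+n*(m@n)
print("centre",c,"yaw",an(d))
# unit: grey columns against white, bridge rows
Z=.064
def f(p,z):
    q=onz(w,p,z)[:2]*1000-c;return np.round([q@d,q@n],1)
g=white
for col in (110,120,130,140,150):
    k=[r for r in range(195,232) if not g[r,col]]
    print("bridge outer top",col,k[-1] if k else None,f((col,k[-1]+.5),Z) if k else '')
for r in (208,212,215):
    k=[x for x in range(90,170) if not g[r,x]];print("bridge sides z64",r,k[0],k[-1],f((k[0]-.5,r),Z),f((k[-1]+.5,r),Z))
for r in (20,30,40,60,70):
    k=[x for x in range(70,165) if not g[r,x]];print("housing sides",r,k[0],k[-1],f((k[0]-.5,r),Z),f((k[-1]+.5,r),Z))
v=cv2.cvtColor(i,cv2.COLOR_BGR2GRAY)
for col in (118,128,138):print(col,[(r,int(v[r,col]),f((col,r),Z)[0]) for r in range(190,214,2)])
E
python3 lock.py
```

```text
[[27, 24, 232], [30, 19, 232], [33, 20, 234], [30, 22, 230], [18, 46, 110], [16, 63, 106], [16, 71, 104]] bridge [15, 41, 163] [14, 40, 178]
yaw L,R,E 15.850893 16.152882 -74.031815 std 0.30677375 0.29474297 1.0589538
width 108.483765
centre [535.9292  -63.94232] yaw 16.001888
bridge outer top 110 218 [-100.2   15.6]
bridge outer top 120 218 [-99.9   5.7]
bridge outer top 130 219 [-100.6   -4.2]
bridge outer top 140 219 [-100.2  -14.1]
bridge outer top 150 219 [-99.9 -24.1]
bridge sides z64 208 99 162 [-89.5  25.9] [-87.3 -37.2]
bridge sides z64 212 99 159 [-93.7  26.3] [-91.6 -34. ]
bridge sides z64 215 99 157 [-96.9  26.7] [-94.8 -31.8]
housing sides 20 76 152 [76.1 26.6] [ 78.6 -37.2]
housing sides 30 77 152 [68.6 26.8] [ 71.1 -36.8]
housing sides 40 79 154 [61.  26.2] [ 63.5 -38. ]
housing sides 60 81 155 [45.4 26.5] [ 47.9 -37.9]
housing sides 70 82 155 [37.4 26.7] [ 39.9 -37.5]
118 [(190, 114, np.float64(-70.3)), (192, 106, np.float64(-72.3)), (194, 103, np.float64(-74.3)), (196, 79, np.float64(-76.4)), (198, 80, np.float64(-78.4)), (200, 68, np.float64(-80.5)), (202, 83, np.fl
[... 202 characters left out ...]
 (192, 82, np.float64(-71.9)), (194, 86, np.float64(-74.0)), (196, 81, np.float64(-76.0)), (198, 77, np.float64(-78.1)), (200, 68, np.float64(-80.1)), (202, 81, np.float64(-82.2)), (204, 81, np.float64(-84.3)), (206, 83, np.float64(-86.4)), (208, 99, np.float64(-88.5)), (210, 152, np.float64(-90.6)), (212, 165, np.float64(-92.7))]
138 [(190, 90, np.float64(-69.6)), (192, 94, np.float64(-71.6)), (194, 139, np.float64(-73.6)), (196, 94, np.float64(-75.7)), (198, 81, np.float64(-77.7)), (200, 71, np.float64(-79.8)), (202, 76, np.float64(-81.9)), (204, 82, np.float64(-83.9)), (206, 81, np.float64(-86.0)), (208, 93, np.float64(-88.1)), (210, 150, np.float64(-90.2)), (212, 168, np.float64(-92.3))]
```

```bash
python3 - <<'E'
from h import *
w=cams.camera_info("wrist");s=readout.observe();R0=Ro.from_rotvec(s["ee_rot"]);z0=s["position"][2]-.0038
i=cv2.imread("pics/f_raw.png");h=cv2.GaussianBlur(i,(3,3),0)
lab=cv2.cvtColor(h,cv2.COLOR_BGR2LAB).astype(int);v=lab[...,2]
T=lambda p,z:R0.inv().apply(onz(w,p,z0+z)-s["position"])*1000
def edge(a):a=np.abs(np.diff(a.astype(float)));k=a.argmax();l=a[max(0,k-1):k+2];return k+.5+(l@np.arange(-1,len(l)-1))/l.sum()
for r in (165,172,180,190,200,215,225):
    a=195+edge(v[r,195:215]);b=293+edge(v[r,293:318]);print("side",r,round(a,1),round(b,1),T((a,r),.014).round(1),T((b,r),.014).round(1))
for r in (150,154):
    a=222+edge(v[r,222:240]);b=270+edge(v[r,270:290]);print("ledge",r,round(a,1),round(b,1),T((a,r),.0098).round(1),T((b,r),.0098).round(1))
for c in (215,222,290,298):
    a=150+edge(v[150:170,c]);print("rear plate",c,round(a,1),T((c,a),.014).round(1))
for c in (240,255,270):
    a=138+edge(v[138:155,c]);print("ledge end",c,round(a,1),T((c,a),.0098).round(1))
E
```

```text
side 165 202.6 306.0 [ 48.2 -24.  -10.2] [ 48.3  25.5 -10.2]
side 172 202.7 305.0 [ 44.8 -24.1 -10.2] [ 44.8  25.2 -10.2]
side 180 202.8 305.6 [ 40.8 -24.3 -10.2] [ 40.9  25.7 -10.2]
side 190 204.3 305.4 [ 35.8 -23.7 -10.2] [ 35.8  25.8 -10.2]
side 200 204.5 304.5 [ 30.6 -23.9 -10.2] [ 30.7  25.6 -10.2]
side 215 204.7 304.4 [ 22.7 -24.1 -10.2] [ 22.8  26.  -10.2]
side 225 205.1 302.6 [ 17.3 -24.2 -10.2] [ 17.4  25.3 -10.2]
ledge 150 229.6 279.4 [ 54.8 -11.2  -6. ] [54.8 12.9 -6. ]
ledge 154 229.6 278.5 [ 52.8 -11.3  -6. ] [52.9 12.5 -6. ]
rear plate 215 159.6 [ 50.8 -18.  -10.2]
rear plate 222 159.6 [ 50.8 -14.6 -10.2]
rear plate 290 159.5 [ 50.9  17.8 -10.2]
rear plate 298 159.7 [ 50.8  21.6 -10.2]
ledge end 240 145.6 [56.9 -6.2 -6. ]
ledge end 255 145.5 [57.   1.1 -6. ]
ledge end 270 144.8 [57.3  8.3 -6. ]
```

```bash
python3 - <<'E'
from h import *
print(togo((.4735,-.191,.12),down(16)))
E
```

```text
(array([-0.    ,  0.0002,  0.0344]), array([-3.43, -2.27,  7.96]))
```

Request:
drive_tool --commands '[[[0,0,0.02],[-1.7,-1.1,4],-0.4],[[0,0,0.0344],[-3.4,-2.3,8],-0.4],[[0,0,0.0344],[-3.4,-2.3,8],-0.4],[[0,0,0.0344],[-3.4,-2.3,8],-0.4],[[0,0,0.0344],[-3.4,-2.3,8],-0.4],[[0,0,0.0344],[-3.4,-2.3,8],-0.4],[[0,0,0.0344],[-3.4,-2.3,8],-0.4]]'

```text
clock: 5.05
position: [0.4757, -0.1911, 0.1212]
ee_rot: [3.109, 0.439, 0.005]
force: [0.3, -0.8, -0.7]
width: 0.54
gripper_force: 15.0
```

```bash
python3 - <<'E'
from h import *
s=readout.observe();print(s["clock"],s["position"],s["ee_rot"],s["force"],s["width"])
i=cams.get_image("wrist");cv2.imwrite("pics/g.png",cv2.resize(i,None,fx=1.5,fy=1.5));cv2.imwrite("pics/g_raw.png",i)
E
```

```text
5.05 [ 0.47569092 -0.19111297  0.12122522] [3.1094031  0.4386282  0.00480337] [ 0.2708501  -0.75561129 -0.72733976] 0.5404904290918098
```

View pics/g.png

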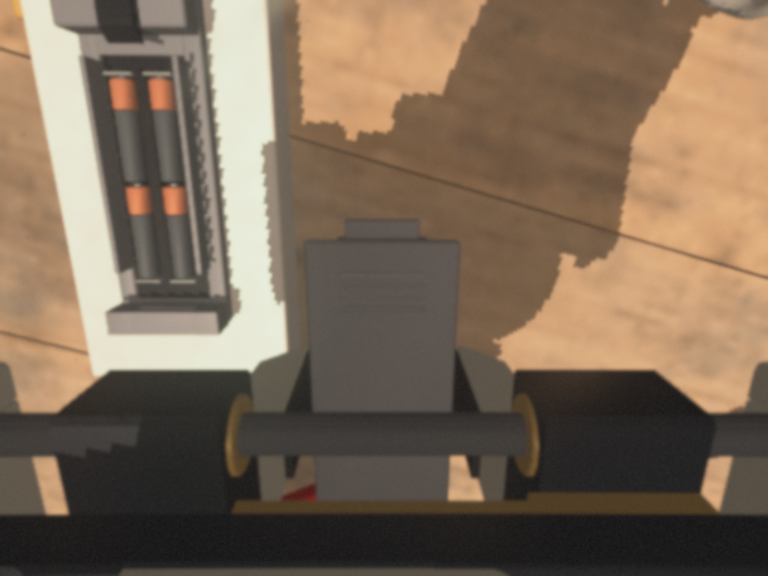

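Wrist view (1.5x): bridge top face from (108,310) to (221,333), bay above it, cells visible; cover still square in the grip.

```bash
python3 - <<'E'
from h import *
w=cams.camera_info("wrist")
c=np.array([535.93,-63.94]);a=np.radians(16.0);d=np.array([np.cos(a),np.sin(a)]);n=np.array([-d[1],d[0]])
i=cv2.imread("pics/g_raw.png");v=cv2.GaussianBlur(cv2.cvtColor(i,cv2.COLOR_BGR2GRAY),(3,3),0).astype(float)
def f(p,z):
    q=onz(w,p,z)[:2]*1000-c;return np.round([q@d,q@n],1)
def edge(x):
    x=np.abs(np.diff(x));k=int(x.argmax());l=x[max(0,k-1):k+2];return k+.5+(l@(np.arange(len(l))-min(k,1)))/l.sum()
for r in (210,212,214,216,218):
    A=64+edge(v[r,64:84]);B=140+edge(v[r,140:153]);print(r,round(A,1),round(B,1),f((A,r),.064),f((B,r),.064))
for col in (80,95,110,125,140):
    A=199+edge(v[199:214,col]);B=216+edge(v[216:228,col]);print(col,round(A,1),round(B,1),f((col,A),.064),f((col,B),.064))
for r in (20,60,100,140,180,220):
    A=10+edge(v[r,10:70]);B=170+edge(v[r,170:200]);print("door",r,f((A,r),.04),f((B,r),.04))
print(v[100,60:150].astype(int).tolist())
k=np.array([[onz(w,(x,100),.061)[:2]*1000-c]for x in range(60,150)])[:,0]@n;print(k.round(0)[::5])
E
```

```text
210 70.3 144.4 [-91.6  26.8] [-91.6 -26.6]
212 70.4 144.4 [-93.2  27. ] [-93.1 -26.5]
214 70.5 151.1 [-94.7  27.2] [-94.6 -31.2]
216 71.3 151.0 [-96.3  26.9] [-96.2 -31. ]
218 71.4 149.5 [-97.8  27. ] [-97.7 -29.7]
80 202.5 222.5 [-85.9  19. ] [-101.3   21.4]
95 207.6 222.5 [-89.7   8.8] [-101.3   10.5]
110 207.6 222.5 [-89.7  -2. ] [-101.3   -0.5]
125 207.6 222.5 [-89.7 -12.8] [-101.3  -11.5]
140 207.6 222.6 [-89.7 -23.6] [-101.4  -22.4]
door 20 [36.1 54.8] [ 36.8 -54.6]
door 60 [11.3 33.2] [ 11.8 -54.3]
door 100 [-15.5  33.1] [-15.1 -47.9]
door 140 [-44.3  54.7] [-44.  -47.6]
door 180 [-75.3  54.5] [-75. -47.]
door 220 [-108.7   54.9] [-108.5  -54.4]
[226, 219, 201, 176, 153, 133, 109, 87, 75, 72, 72, 71, 71, 71, 72, 71, 69, 67, 66, 72, 84, 94, 100, 104, 107, 108, 106, 102, 96, 91, 86, 80, 75, 69, 65, 61, 60, 62, 64, 65, 65, 64, 63, 63, 68, 80, 91, 98, 103, 107, 109, 107, 103, 97, 91, 86, 81, 75, 70, 70, 82, 107, 130, 140, 131, 108, 86, 74, 71, 72, 74, 78, 86, 100, 119, 138, 150, 155, 154, 146, 130, 109, 94, 99, 132, 178, 212, 227, 230, 231]
[ 23.  19.  16.  13.   9.   6.   3.  -0.  -4.  -7. -10. -14. -17. -20.
 -24. -27. -30. -34.]
```

```bash
cat >> h.py <<'E'
YAW=16.0;A=np.radians(YAW);D=np.array([np.cos(A),np.sin(A),0]);N=np.array([-D[1],D[0],0])
C=np.array([.53593,-.06394,0])+.001*N-.001*D
G=np.array([2.6,0,3.8])/1000     # TCP in the cover frame
P=np.array([-59.5,0,8.7])/1000   # middle of the lip's root
def target(px,pz,th,py=0):
    "TCP pose with the lip's root at px,pz (mm) of the unit, slant th deg"
    R=Ro.from_euler('z',YAW,degrees=True)*Ro.from_euler('y',-th,degrees=True)
    X=C+D*px/1000+N*py/1000+[0,0,pz/1000]
    return X+R.apply(G-P),R*Ro.from_euler('x',180,degrees=True)
def where():
    "from the measured pose: px,py,pz (mm) and slant, yaw error"
    s=readout.observe();R=Ro.from_rotvec(s["ee_rot"])*Ro.from_euler('x',180,degrees=True)
    X=np.array(s["position"])-R.apply(G-P)-C;e=(Ro.from_euler('z',-YAW,degrees=True)*R).as_euler('zyx',degrees=True)
    return (np.array([X@D,X@N,X[2]])*1000).round(2),"slant",(-e[1]).round(2),"yaw err",e[0].round(2),"roll",e[2].round(2),"F",(np.array([s["force"]@D,s["force"]@N,s["force"][2]])).round(1),s["clock"]
E
python3 - <<'E'
from h import *
print(where());print(togo(*target(-75,98,9)));print(target(-75,98,9)[0])
E
```

```text
(array([-154.32, -106.56,  125.79]), 'slant', np.float64(0.14), 'yaw err', np.float64(0.06), 'roll', np.float64(-0.09), 'F', array([-0.7,  0.3, -0.5]), 5.1)
(array([0.0015, 0.1546, 0.0011]), array([  7.94, -10.64,   1.82]))
[ 0.52229472 -0.06680955  0.10287491]
```

Request:
drive_tool --commands '[[[0,0.05,0],[2,-3,0],-0.4],[[0,0.1,0],[5,-6,0],-0.4],[[0.0015,0.155,0.001],[7.9,-9,1],-0.4],[[0.0015,0.155,0.001],[7.94,-10.64,1.8],-0.4],[[0.0015,0.155,0.001],[7.94,-10.64,1.8],-0.4],[[0.0015,0.155,0.001],[7.94,-10.64,1.8],-0.4],[[0.0015,0.155,0.001],[7.94,-10.64,1.8],-0.4],[[0.0015,0.155,0.001],[7.94,-10.64,1.8],-0.4],[[0.0015,0.155,0.001],[7.94,-10.64,1.8],-0.4]]'

```text
clock: 5.85
position: [0.5211, -0.0677, 0.1022]
ee_rot: [-3.08, -0.43, -0.24]
force: [-0.6, -0.3, -0.9]
width: 0.545
gripper_force: 15.0
```

```bash
python3 - <<'E'
from h import *
print(where());print(togo(*target(-76,70,9)),togo(*target(-76,58.9,9)))
E
```

```text
(array([-76.42,  -0.39,  97.43]), 'slant', np.float64(8.92), 'yaw err', np.float64(-0.1), 'roll', np.float64(0.03), 'F', array([-0.7, -0.2, -0.9]), 5.85)
(array([-0.0005,  0.0014, -0.0019]), array([-0.38, -0.05,  2.71])) (array([-0.0005,  0.0014, -0.0019]), array([-0.56, -0.05,  3.8 ]))
```

Request:
drive_tool --commands '[[[0,0.0014,-0.002],[-0.3,-0.05,1.5],-0.4],[[0,0.0014,-0.002],[-0.4,-0.05,2.7],-0.4],[[0,0.0014,-0.002],[-0.5,-0.05,3.3],-0.4],[[0,0.0014,-0.002],[-0.56,-0.05,3.7],-0.4],[[0,0.0014,-0.002],[-0.56,-0.05,3.8],-0.4],[[0,0.0014,-0.002],[-0.56,-0.05,3.8],-0.4],[[0,0.0014,-0.002],[-0.56,-0.05,3.8],-0.4],[[0,0.0014,-0.002],[-0.56,-0.05,3.8],-0.4]]'

```text
clock: 6.52
position: [0.5211, -0.0658, 0.0638]
ee_rot: [-3.079, -0.436, -0.242]
force: [0.5, 0.3, 0.1]
width: 0.546
gripper_force: 15.0
```

```bash
python3 - <<'E'
from h import *
print(where());cams.get_image("side");print(where());a=cams.get_image("scene");print(where());b=cams.get_image("side")
f=lambda i,x,y:cv2.resize(i[y:y+65,x:x+130],None,fx=6,fy=6,interpolation=2)[:295*2]
a=f(a,195,165)[:,:];b=f(b,190,165)
cv2.imwrite("pics/k.png",cv2.resize(np.vstack([a,b]),(600,600)))
print(togo(*target(-80,58.7,9)),togo(*target(-86.5,58.7,9)))
E
```

```text
(array([-75.84,   1.13,  58.96]), 'slant', np.float64(9.01), 'yaw err', np.float64(0.12), 'roll', np.float64(0.07), 'F', array([0.6, 0.2, 0.1]), 6.5167)
(array([-75.84,   1.17,  58.95]), 'slant', np.float64(9.01), 'yaw err', np.float64(0.12), 'roll', np.float64(0.07), 'F', array([-0.6, -0.9, -0.1]), 6.5667)
(array([-75.93,   1.19,  58.87]), 'slant', np.float64(9.0), 'yaw err', np.float64(0.12), 'roll', np.float64(0.07), 'F', array([ 0.8, -0.5, -0.6]), 6.6167)
(array([-0.0013,  0.0001,  0.002 ]), array([-0.4 ,  0.14, -0.05])) (array([-0.0013,  0.0001,  0.002 ]), array([-1.04,  0.13, -0.15]))
```

View pics/k.png

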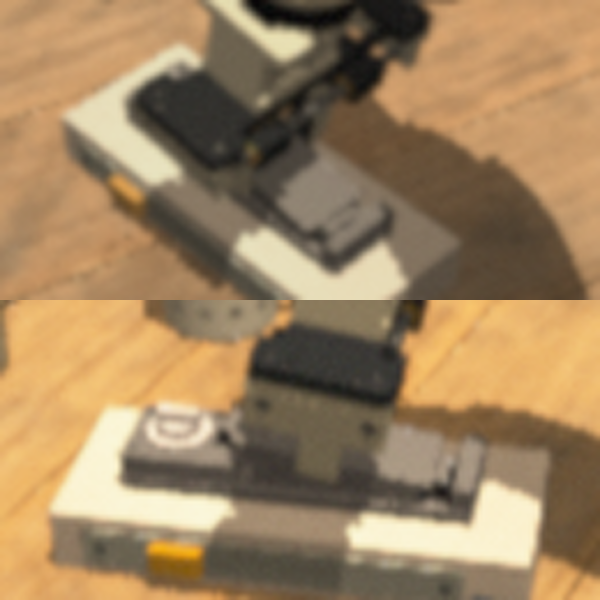

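Both views show the cover slanting, rear up, with its lip facing the bridge just ahead. Correct y and begin sliding.

Request:
drive_tool --commands '[[[-0.001,0,0.002],[0,0.12,-0.01],-0.4],[[-0.001,0,0.002],[-0.15,0.13,-0.03],-0.4],[[-0.001,0,0.002],[-0.3,0.13,-0.05],-0.4],[[-0.001,0,0.002],[-0.3,0.13,-0.05],-0.4],[[-0.001,0,0.002],[-0.3,0.13,-0.05],-0.4]]'

```text
clock: 7.08
position: [0.518, -0.0679, 0.0633]
ee_rot: [-3.08, -0.433, -0.241]
force: [-0.4, 1.1, -0.3]
width: 0.544
gripper_force: 15.0
```

```bash
python3 - <<'E'
from h import *
print(where());print(togo(*target(-84,58.7,9)),togo(*target(-87,58.7,9)))
E
```

```text
(array([-79.42,   0.12,  58.51]), 'slant', np.float64(8.95), 'yaw err', np.float64(-0.0), 'roll', np.float64(0.03), 'F', array([-0.1,  1.2, -0.3]), 7.0833)
(array([-0.0006,  0.0008, -0.0002]), array([-0.45,  0.01, -0.1 ])) (array([-0.0006,  0.0008, -0.0002]), array([-0.75,  0.01, -0.14]))
```

Request:
drive_tool --commands '[[[0,0,0],[-0.12,0,-0.03],-0.4],[[0,0,0],[-0.24,0,-0.06],-0.4],[[0,0,0],[-0.35,0,-0.08],-0.4],[[0,0,0],[-0.45,0.01,-0.1],-0.4],[[0,0,0],[-0.45,0.01,-0.1],-0.4]]'

```text
clock: 7.5
position: [0.5135, -0.0693, 0.0636]
ee_rot: [-3.08, -0.433, -0.241]
force: [0.5, -0.0, -0.8]
width: 0.542
gripper_force: 15.0
```

```bash
python3 - <<'E'
from h import *
print(where());print(togo(*target(-87,58.7,9)),togo(*target(-88,58.7,9)))
E
```

```text
(array([-8.414e+01,  1.000e-02,  5.879e+01]), 'slant', np.float64(8.95), 'yaw err', np.float64(-0.01), 'roll', np.float64(0.03), 'F', array([ 0.4, -0.1, -0.8]), 7.5)
(array([-0.0005,  0.0009, -0.0002]), array([-0.28, -0.  , -0.04])) (array([-0.0005,  0.0009, -0.0002]), array([-0.38, -0.  , -0.06]))
```

Request:
drive_tool --commands '[[[0,0,0],[-0.1,0,-0.015],-0.4],[[0,0,0],[-0.18,0,-0.03],-0.4],[[0,0,0],[-0.25,0,-0.04],-0.4],[[0,0,0],[-0.28,0,-0.04],-0.4],[[0,0,0],[-0.28,0,-0.04],-0.4]]'

```text
clock: 7.92
position: [0.511, -0.07, 0.0636]
ee_rot: [-3.08, -0.433, -0.241]
force: [0.1, -0.4, -0.7]
width: 0.539
gripper_force: 15.0
```

```bash
python3 - <<'E'
from h import *
print(where());print(togo(*target(-88,58.7,9)),togo(*target(-89,58.7,9)))
E
```

```text
(array([-8.676e+01,  5.000e-02,  5.873e+01]), 'slant', np.float64(8.96), 'yaw err', np.float64(0.0), 'roll', np.float64(0.03), 'F', array([ 0. , -0.4, -0.7]), 7.9167)
(array([-0.0006,  0.0008, -0.0001]), array([-0.12,  0.  , -0.02])) (array([-0.0006,  0.0008, -0.0001]), array([-0.22,  0.  , -0.04]))
```

Request:
drive_tool --commands '[[[0,0,0],[-0.06,0,-0.01],-0.4],[[0,0,0],[-0.12,0,-0.02],-0.4],[[0,0,0],[-0.16,0,-0.03],-0.4],[[0,0,0],[-0.16,0,-0.03],-0.4]]'

```text
clock: 8.25
position: [0.5104, -0.0702, 0.064]
ee_rot: [-3.079, -0.433, -0.244]
force: [3.4, 1.0, -0.6]
width: 0.542
gripper_force: 15.0
```

```bash
python3 - <<'E'
from h import *
print(where())
E
```

```text
(array([-8.734e+01,  1.000e-02,  5.905e+01]), 'slant', np.float64(9.06), 'yaw err', np.float64(0.01), 'roll', np.float64(0.02), 'F', array([ 3.5,  0.1, -0.6]), 8.25)
```

```bash
python3 - <<'E'
from h import *
for t in (9,7.5,6.2,5.2):print(t,togo(*target(-86.6,58.7,t)))
E
```

```text
9 (array([-0.0003, -0.0011,  0.0002]), array([0.07, 0.  , 0.05]))
7.5 (array([-0.0003, -0.0272,  0.0002]), array([0.05, 0.  , 0.22]))
6.2 (array([-0.0003, -0.0499,  0.0002]), array([0.04, 0.  , 0.36]))
5.2 (array([-0.0003, -0.0674,  0.0002]), array([0.02, 0.  , 0.46]))
```

Request:
drive_tool --commands '[[[0,0,0],[0.09,0,0.05],-0.4],[[0,-0.014,0],[0.08,0,0.13],-0.4],[[0,-0.027,0],[0.07,0,0.22],-0.4],[[0,-0.039,0],[0.06,0,0.29],-0.4],[[0,-0.05,0],[0.05,0,0.36],-0.4],[[0,-0.05,0],[0.05,0,0.36],-0.4]]'

```text
clock: 8.75
position: [0.5105, -0.07, 0.0598]
ee_rot: [-3.092, -0.435, -0.162]
force: [1.2, 0.5, -0.2]
width: 0.538
gripper_force: 15.0
```

```bash
python3 - <<'E'
from h import *
print(where())
for t in (5.2,4.6):print(t,togo(*target(-86.6,58.7,t)))
E
```

```text
(array([-87.42,   0.17,  58.23]), 'slant', np.float64(5.99), 'yaw err', np.float64(0.03), 'roll', np.float64(0.04), 'F', array([ 1.3,  0.2, -0.2]), 8.75)
5.2 (array([-0.0007, -0.0138,  0.0005]), array([0.08, 0.02, 0.05]))
4.6 (array([-0.0007, -0.0243,  0.0005]), array([0.07, 0.02, 0.11]))
```

Request:
drive_tool --commands '[[[0,-0.007,0],[0.08,0.01,0.02],-0.4],[[0,-0.014,0],[0.08,0.01,0.05],-0.4],[[0,-0.02,0],[0.08,0.01,0.08],-0.4],[[0,-0.02,0],[0.08,0.01,0.08],-0.4]]'

```text
clock: 9.08
position: [0.5113, -0.07, 0.0593]
ee_rot: [-3.096, -0.435, -0.132]
force: [-1.3, -0.3, -0.4]
width: 0.54
gripper_force: 15.0
```

```bash
python3 - <<'E'
from h import *
print(where())
E
```

```text
(array([-8.663e+01, -2.000e-02,  5.886e+01]), 'slant', np.float64(4.9), 'yaw err', np.float64(0.01), 'roll', np.float64(0.04), 'F', array([-1.3,  0. , -0.4]), 9.0833)
```

Request:
drive_tool --commands '[[[0,0,0],[0,0,0],-0.1],[[0,0,0],[0,0,0],0.1],[[0,0,0],[0,0,0],0.4],[[0,0,0],[0,0,0],0.6],[[0,0,0],[0,0,0],0.6],[[0,0,0],[0,0,0],0.6],[[0,0,0],[0,0,0],0.6]]'

```text
clock: 9.67
position: [0.5114, -0.07, 0.0595]
ee_rot: [-3.096, -0.435, -0.134]
force: [0.4, 0.2, 0.1]
width: 0.793
gripper_force: 0.0
```

```bash
python3 - <<'E'
from h import *
print(where(),readout.observe()["width"])
t=C+D*.012+[0,0,.110];print(togo(t,down(16)),t)
E
```

```text
(array([-86.55,  -0.1 ,  59.01]), 'slant', np.float64(4.96), 'yaw err', np.float64(-0.0), 'roll', np.float64(0.03), 'F', array([0.4, 0.1, 0.1]), 9.6667) 0.7933348699851972
(array([-0.0005, -0.0865, -0.0001]), array([ 4.05, -0.01, -4.72])) [ 0.54622824 -0.05994673  0.11      ]
```

Request:
drive_tool --commands '[[[0,0,0],[0,0,-2],0.6],[[0,0,0],[0,0,-4],0.6],[[0,-0.05,0],[1.5,0,-5],0],[[0,-0.087,0],[4.1,0,-4.8],-1],[[0,-0.087,0],[4.1,0,-4.8],-1],[[0,-0.087,0],[4.1,0,-4.8],-1],[[0,-0.087,0],[4.1,0,-4.8],-1],[[0,-0.087,0],[4.1,0,-4.8],-1],[[0,-0.087,0],[4.1,0,-4.8],-1],[[0,-0.087,0],[4.1,0,-4.8],-1],[[0,-0.087,0],[4.1,0,-4.8],-1],[[0,-0.087,0],[4.1,0,-4.8],-1]]'

```text
clock: 10.67
position: [0.5464, -0.0601, 0.1108]
ee_rot: [-3.111, -0.437, 0.001]
force: [0.2, 0.2, -0.1]
width: 0.124
gripper_force: 0.0
```

```bash
python3 - <<'E'
from h import *
s=readout.observe();print(s["position"],s["ee_rot"],s["width"],s["clock"])
t=C+D*.0125+[0,0,.080];print(togo(t,down(16)))
i=cams.get_image("wrist");cv2.imwrite("pics/l.png",cv2.resize(i,None,fx=1.5,fy=1.5))
E
```

```text
[ 0.5464229  -0.06011653  0.11083972] [-3.11066419e+00 -4.36720924e-01  1.11176612e-03] 0.12407070300102122 10.6667
(array([-0.0005,  0.0006, -0.0003]), array([ 0.04, -0.02,  3.08]))
```

View pics/l.png

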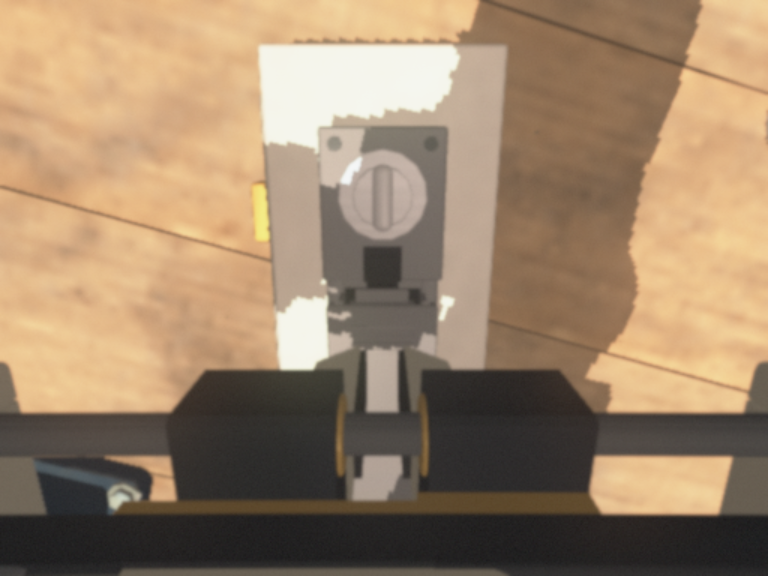

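Wrist view (1.5x): cover in line with the unit, ledge resting at the catch nose (383,290); fingers closing over the ribs. Now press in small steps.

Request:
drive_tool --commands '[[[0,0,0],[0.04,-0.02,1.5],-1],[[0,0,0],[0.04,-0.02,2.8],-1],[[0,0,0],[0.04,-0.02,3.6],-1],[[0,0,0],[0.04,-0.02,3.8],-1],[[0,0,0],[0.04,-0.02,3.9],-1],[[0,0,0],[0.04,-0.02,3.9],-1]]'

```text
clock: 11.22
position: [0.5472, -0.0596, 0.072]
ee_rot: [-3.111, -0.437, 0.001]
force: [0.5, 0.9, 0.6]
width: 0.008
gripper_force: 0.0
```

Request:
drive_tool --commands '[[[0,0,0],[0,0,0.05],-1],[[0,0,0],[0,0,0.1],-1],[[0,0,0],[0,0,0.15],-1],[[0,0,0],[0,0,0.15],-1]]'

```text
clock: 11.55
position: [0.5474, -0.0596, 0.0707]
ee_rot: [-3.111, -0.437, -0.0]
force: [-0.1, 1.0, 2.4]
width: 0.004
gripper_force: 1.1
```

Contact at about 71 mm, as expected.

Request:
drive_tool --commands '[[[0,0,0],[0,0,0.05],-1],[[0,0,0],[0,0,0.1],-1],[[0,0,0],[0,0,0.15],-1],[[0,0,0],[0,0,0.15],-1]]'

```text
clock: 11.88
position: [0.5475, -0.0596, 0.0693]
ee_rot: [-3.111, -0.437, -0.001]
force: [-0.7, -0.1, 5.0]
width: 0.007
gripper_force: 2.7
```

Request:
drive_tool --commands '[[[0,0,0],[0,0,0.04],-1],[[0,0,0],[0,0,0.08],-1],[[0,0,0],[0,0,0.12],-1],[[0,0,0],[0,0,0.12],-1]]'

```text
clock: 12.22
position: [0.5472, -0.0596, 0.0679]
ee_rot: [-3.111, -0.437, 0.0]
force: [0.2, 0.3, 0.1]
width: 0.01
gripper_force: 0.0
```

Request:
drive_tool --commands '[[[0,0,0],[0,0,0.06],-1],[[0,0,0],[0,0,0.12],-1],[[0,0,0],[0,0,0.18],-1],[[0,0,0],[0,0,0.18],-1]]'

```text
clock: 12.55
position: [0.5469, -0.0596, 0.0656]
ee_rot: [-3.11, -0.437, 0.001]
force: [-0.2, -0.2, 0.6]
width: 0.004
gripper_force: 0.2
```

Request:
drive_tool --commands '[[[0,0,0],[0,0,0.06],-1],[[0,0,0],[0,0,0.12],-1],[[0,0,0],[0,0,0.16],-1],[[0,0,0],[0,0,0.16],-1]]'

```text
clock: 12.88
position: [0.5468, -0.0596, 0.0644]
ee_rot: [-3.111, -0.437, 0.001]
force: [-0.7, 0.2, 3.7]
width: 0.004
gripper_force: 2.0
```

Request:
drive_tool --commands '[[[0,0,0],[0,0,0.03],-1],[[0,0,0],[0,0,0.03],-1]]'

```text
clock: 13.05
position: [0.5468, -0.0595, 0.0643]
ee_rot: [-3.111, -0.437, 0.001]
force: [-2.8, -0.2, 6.8]
width: 0.009
gripper_force: 3.8
```

Request:
drive_tool --commands '[[[0,0,0],[0,0,-0.5],-1],[[0,0,0],[0,0,-3],-1],[[0,0,0],[-2,0,-7],-1],[[0,0,0],[-6,0,-10],-1],[[0,0,0],[-8,5,-11],-1],[[0,0,0],[-8,9,-11],-1],[[0,0,0],[-8,12,-11],-1],[[0,0,0],[-8,12,-11],-1],[[0,0,0],[-8,12,-11],-1],[[0,0,0],[-8,12,-11],-1]]'

```text
clock: 13.88
position: [0.503, -0.1967, 0.1737]
ee_rot: [-3.11, -0.436, 0.002]
force: [-0.9, -0.7, -0.7]
width: -0.0
gripper_force: 0.0
```

```bash
python3 - <<'E'
from h import *
i=cams.get_image("wrist");b=cams.get_image("side")
cv2.imwrite("pics/n.png",np.vstack([i[:235,:300],cv2.resize(b[165:245,190:320],(300,185),interpolation=2)])[:,:].repeat(1,0))
x=cv2.imread("pics/n.png");cv2.imwrite("pics/n.png",cv2.resize(x,None,fx=1.4,fy=1.4))
w=cams.camera_info("wrist")
O=C+.0006*D
for p in ((-59.5,0,14),(53.5,25,14),(53.5,-25,14),(0,0,14)):print(p,(proj(w,O+D*(p[0]-27)/1000+N*p[1]/1000+[0,0,.064])*1.4).round(0))
E
```

```text
(-59.5, 0, 14) [172. 296.]
(53.5, 25, 14) [104. 110.]
(53.5, -25, 14) [192. 110.]
(0, 0, 14) [160. 204.]
```

View pics/n.png

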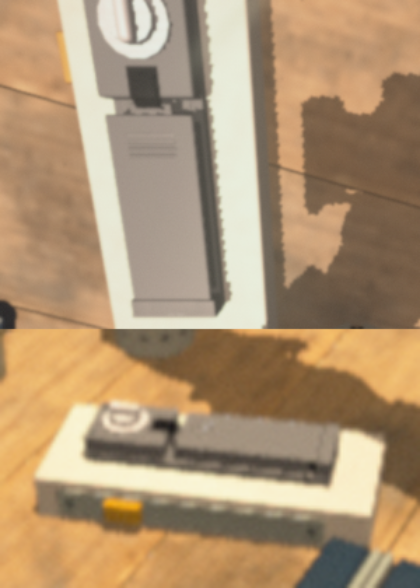

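The cover lies flat between the bridge (165,300) and the catch, whose black nose covers the ledge (143,100). The side view shows its top flush with the unit. The robot is clear of everything.

```bash
python3 -c "
from cell import job;print(job.sign_off())"
```

```text
the job is handed in; nothing more can be done
None
```

The battery cover is hooked in, snapped under the catch and looks flush in the last pictures; I let go, moved the arm clear and handed the job in at about 14 s, with readings up to about 7 N on the cover.

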